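Lock the upper condiment tray onto its stand with the click button

TASK

Put the metal tray from the green basket onto the blue stand, all four corner holes over their posts and lying flat on the deck, then lock it there with the red push-push button so that the lock is left in. The button springs up to the same height whether the lock is in or out, so feel which it is: the tray cannot go down while the lock is in. Leave the other things on the bench alone.

Things in the scene. Friction and masses are not known exactly. Their poses are not given: they have to be found in the camera images.
- stand: Fixed blue stand, deck 150 x 190 mm, flat top 50 mm above the bench. Origin on the bench under the deck's centre; z up, x from the button towards the deck's centre. Four upright steel posts 10 mm thick, 26 mm tall plus a 10 mm conical tip, at x +-47, y +-67 mm. The red button sits on a grey lock housing 80 x 80 mm, 70 mm tall, centred at x = -123 mm.
- deck_slot (a point): Centre of a slot in the deck top at stand x = -35 mm, 14 mm (x) by 34 mm (y), hidden under black rubber lips that yield freely. It takes the loop under the tray. When the lock is in, its bolt crosses this slot 7 mm below the deck top and the loop cannot go down: the tray then stays about 18 mm high on this side.
- boot_top (a point): Centre of the flat top (36 mm wide) of the red ribbed rubber button, 48 mm thick, 100 mm above the bench at rest, above stand x = -123 mm, y = 0. A press right down to its stop, then letting go, changes the lock over (in to out, or out to in). Either state may be met at the start; it looks the same.
- boot (a joint): How far the red button is pressed, m: 0 at rest, 0.020 at its firm stop; it always springs back to 0. The cover alone is soft, 1 to 2 N. A hidden plunger under it resists with 4.5 N or more: it is felt about 3 mm down if the lock is OUT, about 8.5 mm down if IN. Just before the stop about 10 N. Nothing changes over if the plunger is only touched (under 5 N in all), or pressed less than 14 mm down.
- tray_grip (a point): Centre of the wooden crossbar handle of the loose aluminium tray (about 0.4 kg): bar 80 mm long (tray y), 16 mm wide (x), 16 mm high, on two uprights 60 mm apart, open below; 58 mm above the tray's underside, over its centre. Tray 152 (x) x 172 mm, 14 mm lip, four 15 mm corner holes at x +-47, y +-67 mm. Seated, this point is 108 mm above the bench over the deck's centre.
- tray_loop (a point): Foot of the steel loop that hangs 25 mm below the tray's underside at tray x = -35 mm, y = 0 (the side with a small red dot), 26 mm wide (y), 4 mm thick (x). It goes into the deck slot, so the tray fits one way round only: tray x along stand x.
- basket: Fixed green draining basket, 150 x 190 mm, 50 mm tall, open on top; the tray lies across its rim. Origin on the bench under its centre.
- ladle: Stainless ladle, 266 mm long, lying along its x with the bowl at +x; leave alone.
- cup: Blue ceramic cup, 68 mm wide, 75 mm tall, origin at the centre of its underside; leave alone.
- sauce: Amber bottle, 60 mm wide, 130 mm tall, origin at the centre of its underside; leave alone.

How it is judged:
On the way, in this order (a step that is already met when the one before it is completed fails the run):
1. the tray lies flat on the deck with its holes over the posts and the lock still out (horizontal distance between tray_grip and stand below 0.008 m and z of tray_grip in the frame of stand below 0.112 m and angle between tray_grip's own z axis and vertical below 0.05 rad and x of bolt_bar in the frame of stand below -0.0628 m), for 0.2 s.
2. the lock bolt reaches into the tray loop (x of bolt_bar in the frame of stand above -0.0605 m), for 0.1 s.
At the end, for the whole second after the job is handed in: The tray lies flat on the stand's deck (centre within 8 mm, height within 4 mm, tilt under 0.05 rad) over its four posts, at rest and released, and the lock has been left in: its bolt reaches into the loop under the tray (at least 3.7 mm out of its rest place, about 6 as a rule) (horizontal distance between tray_grip and stand below 0.008 m and z of tray_grip in the frame of stand between 0.104 and 0.112 m and angle between tray_grip's own z axis and vertical below 0.05 rad and angle between the x axis of tray_grip and the x axis of stand, either way round below 0.1 rad and x of bolt_bar in the frame of stand between -0.0605 and -0.05 m and linear speed of tray below 0.02 m/s); the robot touches nothing.
It fails at once if a bystander was knocked over or shifted by more than 40 mm (distance of any of rice_pot, mortar, pestle, colander, ladle, cup, sauce from where it was at the start of the episode above 0.04 m).
It also fails if it takes over 72 s, if anything falls off the work surface, if the arm or the gripper's body presses on something with over 40 N, if the wrist force passes 120 N, or if a joint passes its speed limit or range.

ROBOT

A 6-joint arm with a two-finger parallel gripper is mounted at the origin on the work surface. World frame = base frame: x ahead of the robot, y to its left, z up, the work surface at z = 0. Lengths are in m, angles in rad, forces in N, time in s.
With the tool pointing down it reaches from about 0.275 to 0.875 m from the base axis. Payload 12.5 kg.
Tool frame: the origin (TCP) lies on the centre line of the jaws, within the pads' length; the fingertips stand r.finger_overhang ahead of it and the grasp point (between the pads) lies 3 mm ahead of it (r.finger_overhang is the distance from the TCP to the fingertips, in m); z points along the fingers, y is the direction in which the jaws open and shut (so a half turn about z gives the same grasp; the last joint's range is limited). The gripper opens to 85 mm and grips with 20 to 120 N. Pads are 22 mm wide; open, the fingers measure 114 mm over their backs; the gripper's body (76 mm by 85 mm) begins 54 mm behind the grasp point. The pads swing forward as they close: fully open they stand 13 mm farther back than shut.
Start: joints at [-1.233, 0.351, 1.652, -0, 1.139, -0.085], TCP at [0.226, -0.502, 0.253] pointing down, gripper open.
Joint ranges: [-2.75, 2.75], [-0.79, 2.1], [0.01, 2.65], [-1.57, 4.71], [0.07, 3.14], [-2.87, 2.87]. Speed limits (rad/s): [2.22, 2.22, 2.79, 3.14, 3.14, 3.14].

INTERFACE

Orientations are given as a unit quaternion [x, y, z, w].
In Python, from cell import r, optics gives the robot as it stands. The module is installed in compiled form; this text tells all that it offers. Calls block until the motion is done:
- r.move_to(position, orientation): joint-space move of the TCP to a pose.
- r.move_linear(position, rot=None, vel=0.15): straight line of the TCP; rot=None keeps the orientation; vel is the mean speed in m/s.
- r.set_joints(angles): joint-space move.
- r.set_gripper(opening, squeeze=None): opening from 0.0 (shut) to 1.0 (fully open); squeeze is the grip in N (None keeps the last); returns when the fingers have stopped.
- r.sleep(seconds).
- r.inverse_kinematics(position, orientation): joint angles nearest the present ones, or None.
- optics.get_image(name): name is "scene" or "side" or "wrist"; returns a dict with "pixels" (384x512x3 uint8, red, green, blue), "depth" (384x512 float32, m along the optical axis (not along the pixel's ray), 0 where there is no reading), "fx", "fy", "cx", "cy" (pixels), "camera_from_world" (4x4, takes a point from world to camera coordinates); the wrist camera has in their place "mount" (4x4, takes a point from camera to tool coordinates, whose origin is the TCP and whose axes are the flange's). Camera axes: x right, y down, z forward; pixel columns grow to the right and rows downward; lengths in m; the calibration is good to about 2 mm. A picture is of the moment at which its call begins: read the wrist's pose just before it.
A pose or a line that the arm cannot do raises r.PlanningError and nothing moves.
- r.hand_in(): hands the job in, once; it reports no verdict.
Readings, each from a call of its own:
- r.current_t(): time.
- r.current_q(): joint angles.
- r.current_qvel(): joint speeds.
- r.current_effort(): joint torques, N m.
- r.current_tool_pos(): TCP position.
- r.current_ee_rot(): TCP orientation.
- r.current_contact_force(): force on the tool from outside, world axes, zero at the start.
- r.current_torque(): the same for the moment, N m.
- r.current_opening(): opening from 0.0 (shut) to 1.0 (fully open).
Only numpy, scipy, OpenCV 4.12 (cv2) and the standard library are available. Lean on these libraries where they do the work, as an engineer would, in place of code of your own. Each camera call takes 0.05 s, during which the arm holds its last target.

## Working session

There is one attempt and no reset: what is moved stays moved. The work goes in short steps, each a Python script; the robot and the scene stay as the last script left them, time stands still between calls to the robot, and variables do not carry over. Pictures are saved under pics/ and viewed, and the job is handed in when it is done.

```bash
mkdir -p pics; ls; python3 - <<'E'
from cell import r, optics
import cv2,pickle
for n in ("scene","side","wrist"):
    p=r.current_tool_pos(),r.current_ee_rot()
    d=optics.get_image(n); d['tp']=p
    pickle.dump(d,open(f"{n}0.pkl","wb"))
    cv2.imwrite(f"pics/{n}0.png",cv2.cvtColor(d["pixels"],cv2.COLOR_RGB2BGR))
    print(n,d["fx"],d["cx"],d.get("camera_from_world"),d.get("mount"))
print(r.current_t(),r.finger_overhang,p,r.current_contact_force(),r.current_opening())
E
```

```text
pics
scene 460.6925302600387 252.29550504056647 [[-0.14633991  0.98917709 -0.01064477 -0.05817036]
 [ 0.80078093  0.11213683 -0.58836658 -0.43123064]
 [-0.58080507 -0.09462564 -0.80852425  1.47841202]
 [ 0.          0.          0.          1.        ]] None
side 382.1895017892112 252.52290909419042 [[-0.82404777 -0.56650889  0.00359887  0.56321401]
 [-0.40352643  0.58248987 -0.70560043  0.23488818]
 [ 0.3976326  -0.5829007  -0.70860079  0.85304822]
 [ 0.          0.          0.          1.        ]] None
wrist 269.2796968503114 252.6637778770993 None [[-2.66206903e-04 -9.65825209e-01 -2.59194124e-01  6.59295189e-02]
 [ 9.99999911e-01 -3.41878889e-04  2.46874311e-04  5.31675059e-05]
 [-3.27050433e-04 -2.59194035e-01  9.65825215e-01 -1.20606057e-01]
 [ 0.00000000e+00  0.00000000e+00  0.00000000e+00  1.00000000e+00]]
0.15 0.022 (array([ 0.22560721, -0.50130175,  0.25281078]), array([ 9.77735884e-01,  2.09838672e-01, -6.96583677e-05, -5.17054365e-04])) [-0.53915058 -0.88945196  0.50940375] 1.0005014701097028
```

View pics/scene0.png

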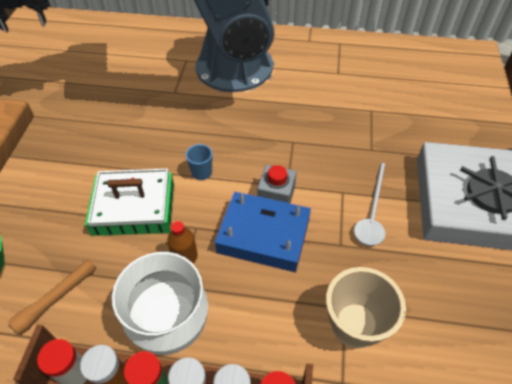

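View pics/side0.png

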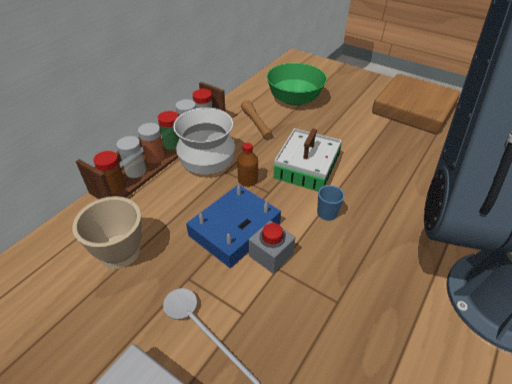

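View pics/wrist0.png

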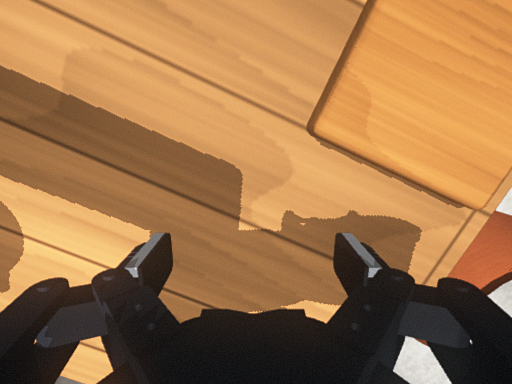

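The scene view shows the tray on the basket around (130,200) with its bar handle at (126,185), the stand around (263,232), and the button at (277,174). The cup is at (200,160) and the sauce bottle at (181,240). Next I'll measure with both fixed cameras.

```bash
cat > h.py <<'E'
import numpy as np, cv2, pickle
from scipy.spatial.transform import Rotation as R
def c2w(d):
    if d.get("camera_from_world") is not None: return np.linalg.inv(d["camera_from_world"])
    T=np.eye(4);T[:3,:3]=R.from_quat(d['tp'][1]).as_matrix();T[:3,3]=d['tp'][0]
    return T@d["mount"]
def cloud(d):
    h,w=d["depth"].shape;u,v=np.meshgrid(np.arange(w),np.arange(h));z=d["depth"]
    P=np.stack([(u-d["cx"])/d["fx"]*z,(v-d["cy"])/d["fy"]*z,z],-1)
    T=c2w(d);return P@T[:3,:3].T+T[:3,3]
def ray(d,uv,zp):
    uv=np.atleast_2d(uv).astype(float)
    T=c2w(d);D=np.stack([(uv[:,0]-d["cx"])/d["fx"],(uv[:,1]-d["cy"])/d["fy"],np.ones(len(uv))],-1)@T[:3,:3].T
    return T[:3,3]+D*((zp-T[2,3])/D[:,2])[:,None]
def proj(d,P):
    P=np.atleast_2d(P);T=np.linalg.inv(c2w(d));q=P@T[:3,:3].T+T[:3,3]
    return np.stack([q[:,0]/q[:,2]*d["fx"]+d["cx"],q[:,1]/q[:,2]*d["fy"]+d["cy"]],-1)
def rect(P):
    (c,s,a)=cv2.minAreaRect((P[:,:2]*1000).astype(np.float32));return np.round(c,1),np.round(s,1),round(a,2)
def hsv(d): return cv2.cvtColor(d["pixels"],cv2.COLOR_RGB2HSV)
E
python3 - <<'E'
from h import *
for n in ("scene","side"):
    d=pickle.load(open(n+"0.pkl","rb"));P=cloud(d);H=hsv(d).astype(int);px=d["pixels"].astype(int)
    Z=P[...,2];ok=d["depth"]>0
    blue=(H[...,0]>105)&(H[...,0]<128)&(H[...,1]>170)&ok
    m=blue&(abs(Z-.05)<.006); k,l,st,_=cv2.connectedComponentsWithStats(m.astype(np.uint8))
    m=l==1+np.argmax(st[1:,4]); print(n,"deck",rect(P[m]),np.median(Z[m]),m.sum())
    red=((H[...,0]<5)|(H[...,0]>174))&(H[...,1]>150)&ok&(abs(Z-.1)<.006)&(np.hypot(P[...,0]-.5,P[...,1])<.35)
    k,l,st,_=cv2.connectedComponentsWithStats(red.astype(np.uint8))
    for i in range(1,k):
        if st[i,4]>15: mm=l==i; print(" red",rect(P[mm]),P[mm].mean(0),st[i])
    grey=(H[...,1]<60)&ok&(abs(Z-.07)<.004)
    k,l,st,_=cv2.connectedComponentsWithStats(grey.astype(np.uint8))
    for i in range(1,k):
        if st[i,4]>60: mm=l==i; print(" grey",rect(P[mm]),P[mm].mean(0),st[i])
    tr=(H[...,1]<60)&ok&(abs(Z-.055)<.012)
    k,l,st,_=cv2.connectedComponentsWithStats(tr.astype(np.uint8))
    for i in range(1,k):
        if st[i,4]>300: mm=l==i; print(" tray",rect(P[mm]),P[mm].mean(0),st[i])
    br=(H[...,1]>60)&ok&(Z>.095)&(Z<.125)
    k,l,st,_=cv2.connectedComponentsWithStats(br.astype(np.uint8))
    for i in range(1,k):
        if st[i,4]>60: mm=l==i; print(" bar",rect(P[mm]),P[mm].mean(0),Z[mm].max(),st[i])
d=pickle.load(open("scene0.pkl","rb"))
a=cv2.cvtColor(d["pixels"],cv2.COLOR_RGB2BGR)[150:260,75:325]
cv2.imwrite("pics/zs.png",cv2.resize(a,None,fx=3.2,fy=3.2,interpolation=2))
d=pickle.load(open("side0.pkl","rb"))
a=cv2.cvtColor(d["pixels"],cv2.COLOR_RGB2BGR)[120:280,175:355]
cv2.imwrite("pics/zd.png",cv2.resize(a,None,fx=3.5,fy=3.5,interpolation=2))
E
```

```text
scene deck (array([621.6, 177.5]), array([183.7, 148.9]), 83.06) 0.050609501748432095 3838
 red (array([501.9, 193.1]), array([43.6, 40.6]), 87.53) [0.50240084 0.19339562 0.09985718] [268 166  19  15 215]
 grey (array([451.3, 657.8]), array([217.5, 262.5]), 89.47) [0.45708278 0.63052375 0.07051861] [ 423  142   89   93 5103]
 grey (array([498.3, 193.5]), array([79.7, 82.4]), 82.52) [0.51021438 0.19504541 0.07049336] [258 165  38  31 457]
 grey (array([889.4,  30.1]), array([ 85. , 169.8]), 35.76) [0.90372749 0.03641444 0.06992455] [124 289  83  61 371]
 tray (array([498.2, 583.1]), array([308.2, 147.6]), 36.22) [0.53638458 0.60741954 0.05588115] [421 147  91  94 833]
 tray (array([ 589.1, -153.7]), array([155.5, 180.4]), 10.68) [ 0.59475044 -0.14969584  0.05668611] [  88  169   81   58 3499]
 tray (array([887.4,  28.5]), array([ 93.8, 174.1]), 34.0) [0.90879293 0.04020731 0.06022038] [122 288  86  65 423]
 bar (array([ 62.8, -51.4]), array([65.3, 21.5]), 50.49) [ 0.06433828 -0.04328914  0.10771631] 0.1242797418705438 [208  41  15  16  69]
 bar (array([497.8, 193. ]), array([44. , 45.
[... 2615 characters left out ...]
9233695 [240 149  15  12 122]
 bar (array([989.8, 263.5]), array([103.3,  87.5]), 0.67) [0.98285976 0.27308263 0.11302931] 0.1222421360363054 [ 76 151  43  32 698]
 bar (array([828.3, 386. ]), array([131.2,  97.8]), 63.22) [0.85084615 0.3798609  0.10839544] 0.12245212427484375 [ 76 199  61  41 634]
 bar (array([772.8, 420.3]), array([143.7,  60.4]), 56.92) [0.75781302 0.42496568 0.10937726] 0.12375260729402171 [ 74 216  67  37 402]
 bar (array([497.1, 192.5]), array([44.9, 44.1]), 4.55) [0.49582153 0.19462672 0.09882409] 0.10325567154301318 [263 223  20  17 248]
 bar (array([61.3, 41.3]), array([28.4, 96.9]), 34.88) [0.05444892 0.04891714 0.11024419] 0.12497123686788303 [483 252  29  46 244]
```

```bash
ls pics
```

```text
scene0.png
side0.png
wrist0.png
zd.png
zs.png
```

View pics/zs.png

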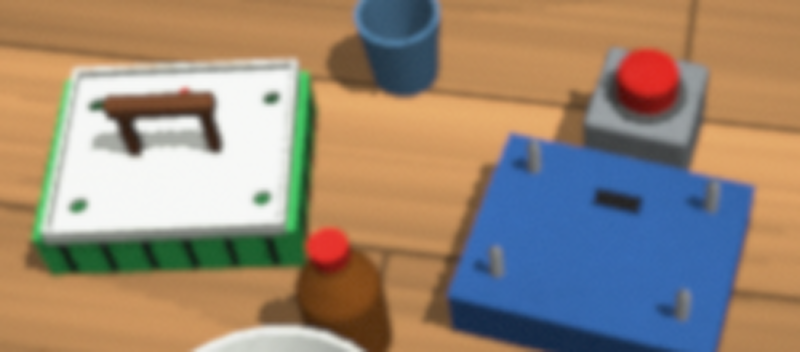

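View pics/zd.png

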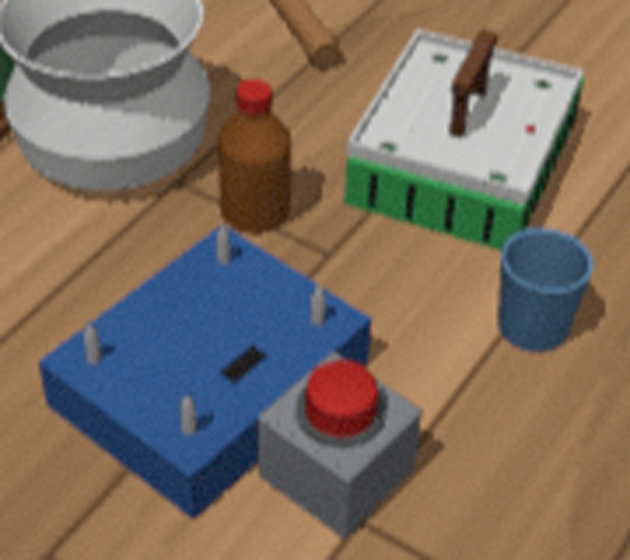

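```bash
cat >> h.py <<'E'
def down(phi): # tool yaw (deg): tool x direction, tool z down
    t=np.radians(phi)/2; return [np.cos(t),np.sin(t),0,0]
def shot(r,optics,name):
    p=r.current_tool_pos(),r.current_ee_rot(); d=optics.get_image("wrist"); d['tp']=p
    pickle.dump(d,open(name+".pkl","wb")); cv2.imwrite(f"pics/{name}.png",cv2.cvtColor(d["pixels"],cv2.COLOR_RGB2BGR)); return d
E
python3 - <<'E'
from h import *
from cell import r, optics
r.move_to([.588,-.20,.28],down(100.7)); r.sleep(.1); shot(r,optics,"wt1"); print(r.current_tool_pos(),r.current_q())
r.move_to([.58,.125,.28],down(83)); r.sleep(.1); shot(r,optics,"ws1"); print(r.current_tool_pos(),r.current_q())
print(r.current_t(),r.current_contact_force())
E
```

```text
[ 0.58762527 -0.20083621  0.27999151] [-4.04250550e-01  4.57126950e-01  1.42554884e+00 -7.67800298e-05
  1.25898132e+00 -5.89425873e-01]
[0.58029551 0.12395532 0.27995533] [ 1.32044194e-01  4.05178447e-01  1.50391057e+00 -1.13090982e-04
  1.23250581e+00  2.55497295e-01]
3.4083 [-0.21412907 -0.05814208 -0.05004307]
```

View pics/wt1.png

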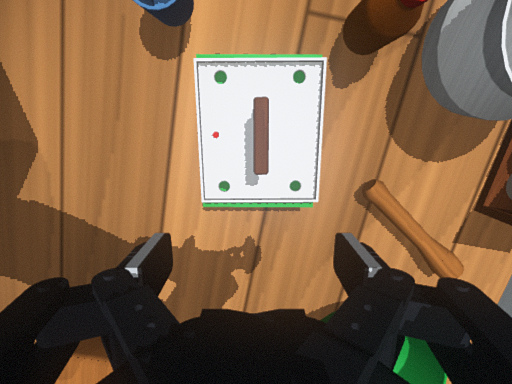

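View pics/ws1.png

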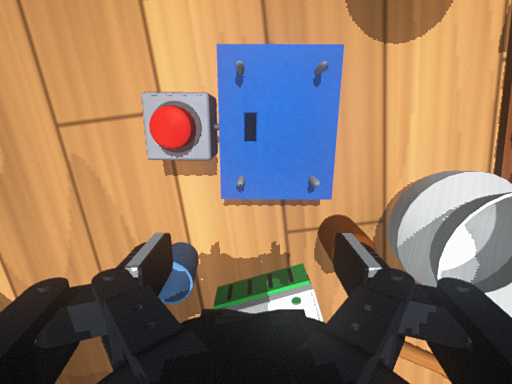

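wt1 shows the tray with holes at (220,77), (299,77), (224,186) and (295,186), the red dot at (215,135) and the bar at (261,135). ws1 shows the deck, button (172,127), slot (250,127) and four posts. Now I'll compute precise positions from these.

```bash
python3 - <<'E'
from h import *
def comps(m,lo,hi):
    k,l,st,c=cv2.connectedComponentsWithStats(m.astype(np.uint8)); return [(c[i],st[i],l==i) for i in range(1,k) if lo<=st[i,4]<=hi]
d=pickle.load(open("wt1.pkl","rb"));H=hsv(d).astype(int);P=cloud(d)
g=(H[...,0]>45)&(H[...,0]<85)&(H[...,1]>80)
g[:62]=0;g[200:]=0;g[:,:203]=0;g[:,318:]=0
hs=[]
for c,s,m in comps(g,20,400): q=ray(d,c,.052)[0];hs.append(q[:2]);print("hole",np.round(c,1),s[4],np.round(q,4))
hs=np.array(hs);print("centre",hs.mean(0), "diffs",[round(np.linalg.norm(hs[i]-hs[j]),4) for i in range(4) for j in range(i)])
wood=(H[...,2]<130)&(H[...,1]>80)&(P[...,2]>.09)&(d["depth"]>0);wood[210:]=0;wood[:60]=0;wood[:,:205]=0;wood[:,:205]=0;wood[:,318:]=0
for c,s,m in comps(wood,200,5000):
    v,u=np.nonzero(m);q=ray(d,np.stack([u,v],1),.116);print("bar",rect(q),np.median(P[m][:,2]),c)
wh=(H[...,1]<50)&(abs(P[...,2]-.053)<.004)
for c,s,m in comps(wh,2000,40000): print("plate z",np.median(P[m][:,2]),rect(P[m]))
q=ray(d,(215.5,134.5),.052);print("dot",q)
d=pickle.load(open("ws1.pkl","rb"));H=hsv(d).astype(int);P=cloud(d)
b=(H[...,0]>105)&(H[...,0]<128)&(H[...,1]>170)&(abs(P[...,2]-.05)<.008)
for c,s,m in comps(b,3000,60000):
    v,u=np.nonzero(m);q=ray(d,np.stack([u,v],1),.05);print("deck",rect(q),np.median(P[m][:,2]))
red=((H[...,0]<6)|(H[...,0]>174))&(H[...,1]>150)&(abs(P[...,2]-.1)<.005)
for c,s,m in comps(red,200,5000):
    v,u=np.nonzero(m);q=ray(d,np.stack([u,v],1),.1);print("red",rect(q),q.mean(0),np.median(P[m][:,2]))
sl=(H[...,2]<60);sl[:100]=0;sl[160:]=0;sl[:,:238]=0;sl[:,265:]=0
for c,s,m in comps(sl,50,1000):
    v,u=np.nonzero(m);q=ray(d,np.stack([u,v],1),.05);print("slot",rect(q))
t=(P[...,2]>.056)&(P[...,2]<.092)&(d["depth"]>0);t[:45]=0;t[200:]=0;t[:,:225]=0;t[:,335:]=0
for c,s,m in comps(t,10,1000):
    v,u=np.nonzero(m); Z=P[m];k=Z[:,2]>Z[:,2].max()-.01; print("post",np.round(c,1),s[4],np.round(np.median(Z,0),4),np.round(np.median(Z[k],0),4))
g=(H[...,1]<60)&(abs(P[...,2]-.07)<.003);
for c,s,m in comps(g,300,9000):
    v,u=np.nonzero(m);q=ray(d,np.stack([u,v],1),.07);print("grey",rect(q),c)
E
```

```text
hole [220.2  77.1] 108 [ 0.5283 -0.0943  0.052 ]
hole [298.7  76.6] 108 [ 0.621  -0.0765  0.052 ]
hole [294.7 185.3] 71 [ 0.6462 -0.2082  0.052 ]
hole [223.9 185.9] 71 [ 0.5537 -0.2263  0.052 ]
centre [ 0.58729075 -0.15131117] diffs [np.float64(0.0944), np.float64(0.1639), np.float64(0.1341), np.float64(0.1345), np.float64(0.1643), np.float64(0.0942)]
plate z 0.05491629622618677 (array([ 587.1, -151.2]), array([146.8, 166.8]), 10.88)
dot [[ 0.53276921 -0.16212715  0.052     ]]
deck (array([619. , 177.2]), array([187.4, 148.3]), 82.7) 0.04991494388083634
red (array([498.7, 193. ]), array([44.2, 44.4]), 35.72) [0.49873254 0.19327533 0.1       ] 0.09968233395132531
post [239.2  66.6] 86 [0.5813 0.2474 0.0775] [0.5814 0.2485 0.0807]
post [321.5  67. ] 102 [0.6716 0.2361 0.0769] [0.6724 0.2365 0.0796]
post [240.4 180.9] 71 [0.5651 0.1196 0.077 ] [0.5648 0.1184 0.081 ]
post [314.1 181.1] 77 [0.6551 0.1076 0.0767] [0.6557 0.1071 0.0802]
grey (array([498.2, 193. ]), array([77.6, 78.9]), 82.91) [178.85313857 124.27516779]
grey (array([817.6,  30.6]), array([166.1,  88.8]), 53.72) [432.81878307 212.51587302]
```

Tray centre is (0.587,-0.151) at yaw 10.9°, and the hole spacing of 94 x 134 mm matches. The stand is at (0.619,0.1775) with yaw -7.25°, and the button at (0.497,0.193). Both agree with the given geometry. Next I'll feel the button, staying under 12 mm.

```bash
cat >> h.py <<'E'
def fz(r,n=4):
    a=[]
    for _ in range(n): a.append(r.current_contact_force()); r.sleep(.01)
    return np.mean(a,0)
BTN=[.4975,.193]
E
python3 - <<'E'
from h import *
from cell import r
r.set_gripper(0.0,40)
r.move_linear(BTN+[.135],rot=down(83)); r.sleep(.15); f0=fz(r,8); print(f0,r.current_t())
for z in np.arange(.1235,.1105,-.001):
    r.move_linear(BTN+[z],vel=.04); f=fz(r)-f0; print(round((r.current_tool_pos()[2]-.022-.1)*1000,2),np.round(f,2))
r.move_linear(BTN+[.135]); print(r.current_t())
E
```

```text
[ 0.19220981 -0.15657062 -0.00594132] 5.7417
1.32 [-0.08  0.24 -0.06]
0.57 [-0.53  0.12 -0.08]
-0.42 [-0.29  0.25  0.8 ]
-1.5 [-0.12  0.3   0.96]
-2.54 [-0.08  0.15  1.2 ]
-3.53 [ 0.19 -0.08  0.87]
-4.55 [-0.33  0.13  1.39]
-5.52 [-0.21  0.08  0.68]
-6.52 [-0.46  0.07  1.05]
-7.51 [-0.03  0.34  1.41]
-8.41 [-0.86  0.09  3.78]
-9.29 [-2.36 -0.01  5.96]
-10.27 [-1.61 -0.06  6.38]
9.9167
```

The plunger is met at about 8.4 mm, so the lock is IN. I'll do one full press to release it, then feel again.

```bash
python3 - <<'E'
from h import *
from cell import r
f0=fz(r,8)
r.move_linear(BTN+[.111],vel=.08)
for z in np.arange(.109,.0985,-.001):
    r.move_linear(BTN+[z],vel=.04); f=fz(r)-f0; print(round((r.current_tool_pos()[2]-.122)*1000,2),np.round(f,2))
    if f[2]>18: break
r.sleep(.1)
r.move_linear(BTN+[.130]); r.sleep(.3); f0=fz(r,8)
for z in np.arange(.1205,.1145,-.001):
    r.move_linear(BTN+[z],vel=.04); f=fz(r)-f0; print('feel',round((r.current_tool_pos()[2]-.122)*1000,2),np.round(f,2))
    if f[2]>3.3: break
r.move_linear(BTN+[.16]); print(r.current_t())
E
```

```text
-12.83 [-0.14  0.26  7.  ]
-13.78 [ 0.59 -0.12  7.2 ]
-14.76 [ 0.14 -0.25  7.69]
-15.76 [0.43 0.01 7.76]
-16.73 [0.13 0.25 8.37]
-17.71 [-0.15  0.12  8.44]
-18.67 [-0.08 -0.04  8.93]
-19.69 [-0.2  -0.36  9.1 ]
-20.51 [-0.98 -0.43 11.07]
-20.75 [-3.99 -1.58 20.95]
feel -1.63 [0.36 0.21 0.75]
feel -2.24 [-0.9  -0.38  5.01]
15.2
```

Plunger now at about 2–3 mm, so the lock is OUT. Picking up the tray.

```bash
python3 - <<'E'
from h import *
from cell import r,optics
r.move_linear([.56,.1,.26],vel=.4)
r.set_gripper(0.55)
q=down(100.88)
r.move_to([.5873,-.1512,.19],q)
r.sleep(.15);f0=fz(r,6)
r.move_linear([.5873,-.1512,.111],vel=.15); print(fz(r)-f0)
r.set_gripper(0.0,70); r.sleep(.1); print(r.current_opening(),fz(r)-f0,r.current_tool_pos())
r.move_linear([.5873,-.1512,.125],vel=.05); print(fz(r,8)-f0)
r.move_linear([.5873,-.1512,.27],vel=.2); r.sleep(.1);print(fz(r,8)-f0,r.current_opening(),r.current_torque())
shot(r,optics,"wt2")
r.move_linear([.619,.1775,.27],rot=down(82.75),vel=.3);r.sleep(.2)
print(r.current_tool_pos(),r.current_t(),fz(r)-f0)
d=optics.get_image("side");pickle.dump(d,open("side2.pkl","wb"));cv2.imwrite("pics/side2.png",cv2.cvtColor(d["pixels"],cv2.COLOR_RGB2BGR))
shot(r,optics,"ws2")
E
```

```text
[-0.08429154 -0.28867094  0.10590227]
0.17370172380446688 [-1.51756923  0.43327961  5.6170263 ] [ 0.58777161 -0.15131808  0.11204612]
[ 0.22917274 -0.07791532 -3.69954625]
[-0.20756493 -0.07910794 -3.70477069] 0.16954150794794157 [-0.00225523  0.01169116  0.00684114]
[0.61910899 0.17651054 0.27011318] 21.725 [ 0.03866027 -0.34428511 -4.02838187]
```

View pics/side2.png

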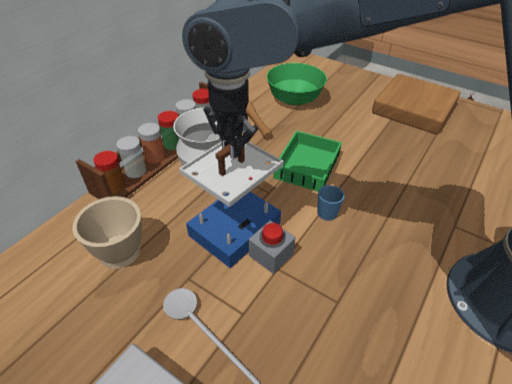

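View pics/ws2.png

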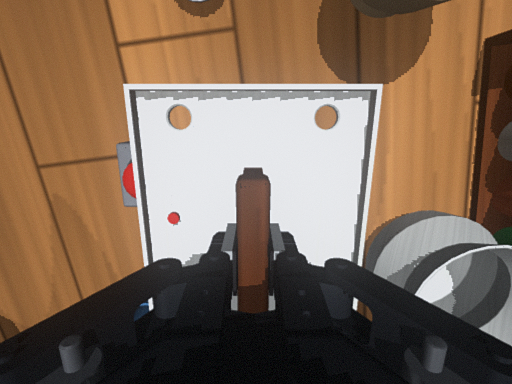

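The side view shows the tray held level above the stand, with the red dot toward the button. In the wrist view the two far holes are at about (180,117) and (327,117). I'll measure them in the tool frame.

```bash
python3 - <<'E'
from h import *
d=pickle.load(open("ws2.pkl","rb"));H=hsv(d).astype(int)
w=(H[...,1]>70);cs=[]
for x0 in (160,307):
    m=np.zeros_like(w);m[98:138,x0:x0+40]=w[98:138,x0:x0+40]
    k,l,st,c=cv2.connectedComponentsWithStats(m.astype(np.uint8));i=1+np.argmax(st[1:,4]);cs.append(c[i]);print(c[i],st[i])
M=d["mount"]
for zt in (.057,.059,.061):
    o=[]
    for c in cs:
        D=M[:3,:3]@np.array([(c[0]-d["cx"])/d["fx"],(c[1]-d["cy"])/d["fy"],1]);o.append(M[:3,3]+D*(zt-M[2,3])/D[2])
    o=np.array(o);print(zt,np.round(o*1000,1),"mid",np.round(o.mean(0)*1000,1),"sep",np.linalg.norm(o[1]-o[0])*1000,"yaw",np.degrees(np.arctan2(o[1,0]-o[0,0],o[1,1]-o[0,1])))
P=cloud(d);R_=d['tp'];m=(H[...,1]<40)&(P[...,2]>.19)&(P[...,2]<.23);m[240:]=0;m[:100]=0;m[:,:150]=0;m[:,355:]=0
q=P[m];A=np.c_[q[:,:2],np.ones(len(q))];co=np.linalg.lstsq(A,q[:,2],rcond=None)[0];print("plane slope",co,np.median(q[:,2]),len(q))
E
```

```text
[179.73643411 117.11111111] [169 106  22  23 387]
[325.36292428 117.07832898] [315 106  21  23 383]
0.057 [[ 67.6 -45.8  57. ]
 [ 67.6  46.7  57. ]] mid [67.6  0.5 57. ] sep 92.48291932183903 yaw -0.003466603159824405
0.059 [[ 67.6 -46.3  59. ]
 [ 67.6  47.2  59. ]] mid [67.6  0.5 59. ] sep 93.52435843737423 yaw -0.0034666031598290735
0.061 [[ 67.6 -46.8  61. ]
 [ 67.6  47.8  61. ]] mid [67.6  0.5 61. ] sep 94.56579755290943 yaw -0.0034666031598252307
plane slope [-0.00188722 -0.00070944  0.21435938] 0.21300663464062308 24854
```

```bash
python3 - <<'E'
from h import *
from cell import r,optics
X,Y=.6185,.1773
r.move_linear([X,Y,.165],vel=.15);r.sleep(.15);f0=fz(r,8);print(f0,r.current_tool_pos())
for z in list(np.arange(.150,.109,-.004)):
    r.move_linear([X,Y,z],vel=.05); f=fz(r)-f0; print(np.round(r.current_tool_pos()*1000,1),np.round(f,2),np.round(r.current_torque(),2))
    if f[2]>6 or np.hypot(*f[:2])>12: break
print(r.current_t())
d=optics.get_image("side");pickle.dump(d,open("side3.pkl","wb"));cv2.imwrite("pics/side3.png",cv2.resize(cv2.cvtColor(d["pixels"],cv2.COLOR_RGB2BGR)[100:280,170:350],None,fx=3.3,fy=3.3))
E
```

```text
[-0.01104726  0.16928511 -3.41172415] [0.61882063 0.17738624 0.16588972]
[618.5 177.3 149.8] [0.33 0.19 0.2 ] [ 0.03  0.01 -0.04]
[618.4 177.3 145.9] [ 0.32 -0.28  0.41] [-0.05 -0.04 -0.03]
[618.4 177.3 141.8] [ 0.2  -0.39  0.21] [ 0.02 -0.01 -0.  ]
[618.4 177.3 137.8] [-0.07 -0.13  0.29] [-0.   -0.06 -0.06]
[618.4 177.3 133.8] [-0.24  0.05  0.61] [-0.04 -0.04  0.04]
[618.4 177.3 129.8] [ 0.27 -0.27  0.37] [ 0.    0.07 -0.01]
[618.4 177.3 125.8] [ 0.33 -0.15  0.  ] [-0.01  0.01  0.03]
[618.4 177.3 121.8] [-0.08 -0.05 -0.02] [-0.   -0.01  0.02]
[618.4 177.3 117.8] [-0.13 -0.42  0.52] [-0.07 -0.   -0.04]
[618.4 177.3 113.8] [ 0.17 -0.41  0.08] [-0.04 -0.01 -0.03]
[619.1 177.5 112. ] [-6.09 -1.74 18.36] [-0.27  1.05 -0.01]
26.2417
```

View pics/side3.png

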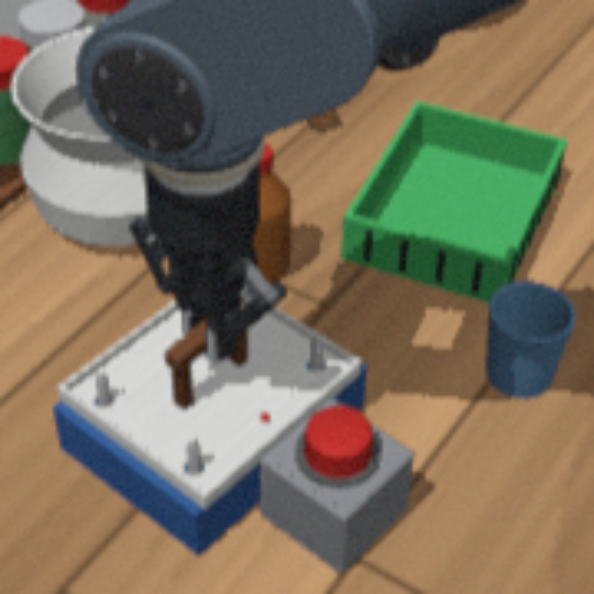

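It slid down the posts without force and stopped at TCP height 112 mm, the same as when it was gripped on the rim. The side view shows all three visible posts through their holes. I'll release it and check.

```bash
python3 - <<'E'
from h import *
from cell import r,optics
r.move_linear([.6185,.1773,.1118],vel=.03)
r.set_gripper(0.5);r.sleep(.2)
r.move_linear([.6185,.1773,.2],vel=.15)
r.move_linear([.58,.125,.28],rot=down(83),vel=.3);r.sleep(.1)
d=shot(r,optics,"ws3");H=hsv(d).astype(int);P=cloud(d)
m=(H[...,1]<40)&(abs(P[...,2]-.053)<.012);m[215:]=0;m[:,:215]=0;m[:,350:]=0
q=P[m];q=q[abs(q[:,2]-np.median(q[:,2]))<.003];co=np.linalg.lstsq(np.c_[q[:,:2],np.ones(len(q))],q[:,2],rcond=None)[0];print("plate",co,np.median(q[:,2]),rect(q))
b=(P[...,2]>.105)&(H[...,1]>80)&(H[...,2]<150);b[215:]=0;b[:,:220]=0;b[:,340:]=0
v,u=np.nonzero(b);print("bar",rect(ray(d,np.stack([u,v],1),.116)),np.median(P[b][:,2]))
print(r.current_t())
E
```

```text
plate [-0.00068859 -0.00085704  0.0555366 ] 0.05494910358473376 (array([619.8, 183. ]), array([177.5, 146.8]), 82.72)
bar (array([611.2, 186.8]), array([174.3,  34.6]), 79.7) 0.11589288229729866
28.5083
```

View pics/ws3.png

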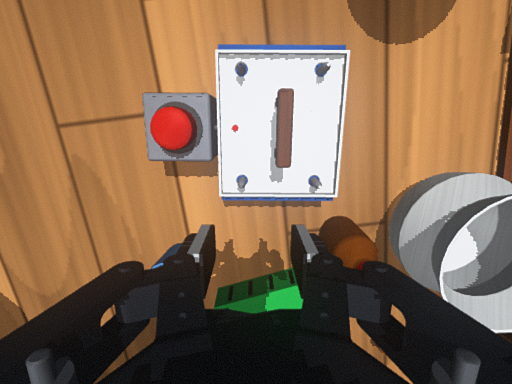

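The image shows all four posts through their holes, the plate level (slope below 0.001) and the bar top at 0.116, so the tray is seated. Now a single full press, then I'll feel the state.

```bash
python3 - <<'E'
from h import *
from cell import r,optics
r.set_gripper(0.0,40)
r.move_linear(BTN+[.16],rot=down(83),vel=.25)
r.move_linear(BTN+[.135]);r.sleep(.15);f0=fz(r,8)
r.move_linear(BTN+[.108],vel=.08)
for z in np.arange(.106,.0985,-.001):
    r.move_linear(BTN+[z],vel=.04); f=fz(r)-f0; print(round((r.current_tool_pos()[2]-.122)*1000,2),np.round(f,2))
    if f[2]>18: break
r.sleep(.1)
r.move_linear(BTN+[.130]); r.sleep(.3); f0=fz(r,8)
for z in np.arange(.1205,.1115,-.001):
    r.move_linear(BTN+[z],vel=.04); f=fz(r)-f0; print('feel',round((r.current_tool_pos()[2]-.122)*1000,2),np.round(f,2))
    if f[2]>3.3: break
r.move_linear(BTN+[.2]);r.move_linear([.58,.125,.28],vel=.3);r.sleep(.1)
d=shot(r,optics,"ws4")
d=optics.get_image("side");cv2.imwrite("pics/side4.png",cv2.resize(cv2.cvtColor(d["pixels"],cv2.COLOR_RGB2BGR)[100:280,170:350],None,fx=3.3,fy=3.3))
print(r.current_t())
E
```

```text
-15.61 [1.03 0.38 7.28]
-16.54 [1.07 0.53 7.32]
-17.53 [0.71 0.62 7.63]
-18.5 [1.01 0.52 7.94]
-19.49 [1.26 0.39 8.32]
-20.46 [0.68 0.23 8.18]
-20.72 [-2.48 -1.03 18.02]
feel -1.71 [ 0.25 -0.67  0.59]
feel -2.43 [ 0.25 -0.21  1.04]
feel -3.47 [ 0.24 -0.29  1.  ]
feel -4.52 [ 0.29 -0.4   1.13]
feel -5.51 [ 0.49 -0.24  0.74]
feel -6.52 [ 0.3  -0.6   0.78]
feel -7.54 [ 0.29 -0.5   0.99]
feel -8.42 [-0.63 -0.47  3.34]
37.5167
```

View pics/ws4.png

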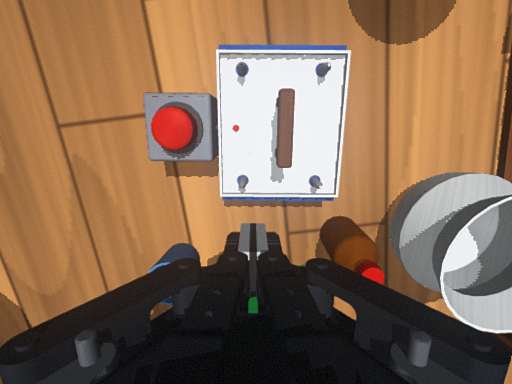

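View pics/side4.png

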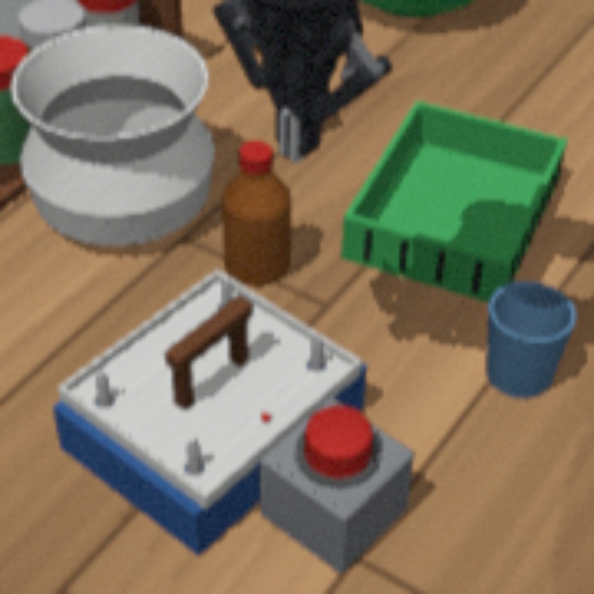

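The plunger is now felt at about 8.4 mm, so the lock is IN. Both views show the tray flat over its posts, the gripper clear, and the cup and bottle where they were. Handing in.

```bash
python3 - <<'E'
from cell import r
r.hand_in(); print(r.current_t())
E
```

```text
the job is handed in; nothing more can be done
the job is handed in; nothing more can be done
```

The tray is seated flat on the stand over all four posts and the lock is in; I handed the job in at about 37.5 s of the 72 s.

- **Lock at the start:** feeling the button found the plunger about 8.4 mm down, so the lock was in. One full press released it, and the plunger was then felt 2–3 mm down (out).
- **Placing the tray:** I lifted the tray by its handle and lowered it onto the posts. It met no resistance until it touched the deck. After release, the plate slope was below 0.001 rad and the bar top was at 116 mm, which puts the grip point at about 108 mm as required.
- **Locking:** a second full press went to the stop (18 N at 20.7 mm). The plunger was then felt at 8.4 mm, so the lock is in. The last wrist and side views show the tray still seated, the gripper clear, and the cup and bottle in place.

**Checks that disagreed or slipped:**
- Two of the feeling touches reached or passed the 5 N plunger limit (6.4 N and 5.0 N). Both stayed well under 14 mm, and later feels showed no unwanted changeover.
- My automatic bar outline after placing caught the gripper's shadow or other pixels (174 x 35 mm), so I ignored its position. I relied on the plate and the views instead.

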